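# Hang the rinsed bottle on the warm-air drying peg

### The job

Take the narrow-necked green glass bottle from its sloping wooden cradle, turn it upside down and lower it gently, without dropping it, over the slim peg of the warm-air dryer until its mouth rests on the rubber seat and it stands there by itself. Then switch the dryer on by pushing its toggle lever right over, away from where it leans at the start, leaving the bottle hanging. Leave the pliers, the bead dish and the capped jar where they are.

Things in the scene. Friction and masses are not known exactly. Their poses are not given: they have to be found in the camera images.
- bottle_center (a point): Half-way along the axis of the loose green glass bottle, 150 mm long, 0.1-0.2 kg. Its z axis points from base to mouth. From the base: round body 46 mm in diameter up to 90 mm, cone up to 112 mm, straight neck 25.6 mm outside, about 19 mm inside. At first it lies with the mouth 12 degrees lower than the base; the axis at the base is 90 mm above the table. Best gripped about 35 mm from the base.
- bottle_mouth (a point): Centre of the bottle's mouth, on the axis, in the plane of the rim; same axes as bottle_center. Fingers that take the body pointing partly towards the mouth (about 40 degrees from the bottle's axis) can set it down neck-first, leaning about 40 degrees from vertical, without changing grip.
- cradle: Fixed wooden cradle, base board 215 x 70 x 12 mm, origin under its centre; two shallow V saddles under the bottle's body (12 and 60 mm from its base, reaching only about 20 mm either side of its axis, so fingers pass beside them) and a low end stop at the mouth. The bottle's mouth end is towards the cradle's -x.
- peg_seat (a point): Centre of the top of the rubber seat (42 mm in diameter) at the foot of the slim upright steel peg, 56 mm above the table. The peg is 12 mm in diameter, stands 80 mm above this point and tapers over its last 12 mm. Axes are the dryer's, z up. The stout peg beside it (28 mm in diameter, 55 mm high) is too thick for the bottle.
- peg_tip (a point): Centre of the top of the slim peg, 80 mm above peg_seat.
- dryer: Fixed grey warm-air dryer, 160 x 340 x 50 mm box with the two pegs and the switch on top; origin under its centre, front (robot side) towards its -x. The slim peg stands at (20, 0) mm, the stout peg at (20, 105) mm, the switch at (-30, -120) mm in its x, y.
- switch (a joint): Angle of the dryer's toggle lever: 0 = off, leaning about 29 degrees to the dryer's -x (front); grows to 1.0 rad = on, leaning as far to its +x. It turns about the dryer's y axis, 72 mm above the table, stays where it is left and needs about 1 N at the ball.
- switch_tip (a point): Centre of the lever's black ball, 26 mm in diameter, 60 mm from the lever's hinge; moves with the lever (about 125 mm above the table at either end).
- pliers: Loose pliers with black grips lying between cradle and dryer, about 150 x 48 x 14 mm, origin under the middle. Bystander.
- dish: Low glass dish with beads, 94 mm in diameter, 28 mm high, origin under its centre. Bystander.
- capped_bottle: Jar with a black cap, 60 mm in diameter, 105 mm high, origin under its centre. Bystander.
Things that resemble listed ones, but are neither listed nor needed, are in the scene too. What is meant by the part that bears bottle_center is not purple, and is the smaller of those in its own colour.

How it is judged:
On the way, in this order (a step that is already met when the one before it is completed fails the run):
1. the bottle hangs neck down over the slim peg with its mouth on the seat, while the dryer is still off (distance between bottle_mouth and peg_seat below 0.01 m and angle between bottle_center's own z axis and vertical above 2.97 rad and value of joint switch below 0.4 rad), for 0.3 s.
2. the dryer is switched on with the bottle on its peg (value of joint switch above 0.85 rad and distance between bottle_mouth and peg_seat below 0.01 m and angle between bottle_center's own z axis and vertical above 2.97 rad), for 0.2 s.
At the end, for the whole second after the job is handed in: The bottle stands at rest neck down on the slim peg (within 10 degrees of vertical, mouth within 10 mm of the centre of the seat), released, and the switch lever is over at on (more than 0.85 rad) (all of step 2 and linear speed of bottle below 0.02 m/s); the robot touches nothing.
It fails at once if the bottle is dropped or slammed onto the peg (faster than 0.45 m/s within 100 mm of the seat) (distance between bottle_mouth and peg_seat below 0.1 m and linear speed of bottle above 0.45 m/s).
It fails at once if the pliers, the bead dish or the capped jar is moved more than 50 mm (distance of any of pliers, dish, capped_bottle from where it was at the start of the episode above 0.05 m).
It also fails if it takes over 58 s, if anything falls off the work surface, if the arm or the gripper's body presses on something with over 40 N, if the wrist force passes 120 N, or if a joint passes its speed limit or range.

### The arm

A 6-joint arm with a two-finger parallel gripper is mounted at the origin on the work surface. World frame = base frame: x ahead of the robot, y to its left, z up, the work surface at z = 0. Lengths are in m, angles in rad, forces in N, time in s.
With the tool pointing down it reaches from about 0.225 to 0.875 m from the base axis. Payload 3.4 kg.
Tool frame: the origin (TCP) lies between the finger pads; the fingertips stand 8 mm ahead of it and the grasp point (between the pads) lies 11 mm behind it; z points along the fingers, y is the line along which they close (so a half turn about z gives the same grasp; the last joint's range is limited). The gripper opens to 85 mm and grips with 20 to 120 N. Pads are 22 mm wide; open, the fingers measure 114 mm over their backs; the gripper's body (76 mm by 85 mm) begins 54 mm behind the grasp point. The pads swing forward as they close: fully open they stand 13 mm farther back than shut.
Start: joints at [1.04, 0.276, 1.505, -0, 1.361, -0.121], TCP at [0.229, 0.527, 0.239] pointing down, gripper open.
Joint ranges: [-2.89, 2.89], [-0.75, 2.08], [0.22, 2.7], [-1.18, 4.32], [0.11, 2.71], [-2.7, 2.7]. Speed limits (rad/s): [2.57, 2.57, 3.14, 3.14, 3.14, 3.14].

### API

Orientations are given as a unit quaternion [w, x, y, z].
In Python, from rig import manip, optics, finder gives the robot as it stands.
- The arm moves only by the tool servo_tool, never from a script. Its argument "increments" is a list of rows, each a list of 7 numbers: the shift along the tool's x, y, z in cm, then the turn, a rotation vector about the tool's x, y, z in degrees, then the closure, from -1 (fully open) to 1 (shut). In form: [[x, y, z, rx, ry, rz, gripper], ...]. A call has exactly 5 rows; each row shifts and turns the commanded pose from where the row before left it, along the tool's axes as they then stand; what a row does not reach is not made up. A row lasts 1/10 s, in which the tool goes at most 50 mm and 8.59 degrees, less where a joint would pass 70% of its speed; a pose out of reach is approached as far as the arm can. A call is refused whole if a number of a shift passes 5 or a number of a turn 8.59, either way. A call with a gripper value outside its range is refused whole. The fingers move at their own pace and stop on an object; "squeeze" is the grip in N (left out, the last holds). Time passes only in rows, so rows that do not move let the fingers close, or fill a call up. It gives the time, the measured TCP pose, the force, the opening and the grip force at its end, in the units of the state.
- manip.get_state(): the state, without advancing time (a new reading comes with each control period).
- optics.get_image(name): name is "scene" or "top"; returns the picture (420x560x3 uint8, red, green, blue); there is no depth.
- optics.get_calibration(name): a dict with "fov_y" (degrees; the focal length in pixels is half the picture's height over the tangent of half this angle, whatever the lens; pixels are square), "cx", "cy" (the principal point, pixels), "world_to_cam" (4x4, takes a point from world to camera coordinates). Camera axes: x right, y down, z forward; pixel columns grow to the right and rows downward; lengths in m; the calibration is good to about 2 mm. A picture is of the moment at which its call begins. get_calibration takes no time and is no camera call.
- manip.sign_off(): hands the job in; it is judged then, once.
Trained networks look in the newest picture that a camera, given by its name, has taken for a name from the list of things; names that differ only in an ending like _2 or _b are one class to them, and where a whole thing is asked for, a point or a joint stands for the part that bears it (a point fixed in the world has none). Each returns a list of dicts, best first, with "p" (0 to 1); they miss things now and then, are a little off and sometimes report something else, mostly with a low value. They report only what shows in the picture. A call takes as long as a camera call. They do not tell look-alikes from the thing itself.
- finder.silhouettes(label, camera): "region" (420x560 bool, what is visible of it) and "box" ([centre column, centre row, width, height] in pixels, round what is visible of it).
- finder.tip_of(label, camera): "at" ([column, row] in pixels: a listed point, or the origin of a listed thing).
The state is a dict: "clock": time; "qpos": joint angles; "qd": joint speeds; "effort": joint torques, N m; "position": TCP position; "ee_rot": TCP orientation; "contact_force": force on the tool from outside, world axes, zero at the start; "moment": the same for the moment, N m; "width": finger opening in m; "gripper_force": force on a finger pad.
Only numpy, scipy, OpenCV 4.12 (cv2) and the standard library are available. Lean on these libraries where they do the work, as an engineer would, in place of code of your own. Each camera call takes 0.05 s, during which the arm holds its last target. There are 200 camera calls.

## Working session

There is one attempt and no reset: what is moved stays moved. The work goes in short steps, Python scripts to look and compute and a tool call to move; the robot and the scene stay as the last step left them, time stands still between calls to the robot, and variables do not carry over. Pictures are saved under pics/ and viewed, at most 10 in all, crops included, and the job is handed in when it is done.

Besides the shell and the picture viewer there is one more tool, called after "Emit:" as name([rows], argument=value, ...), one row to a line, values as JSON. servo_tool: Moves the arm, as the interface text tells. Its arguments: {"type":"object","properties":{"increments":{"type":"array","items":{"type":"array","items":{"type":"number"}}},"squeeze":{"type":"number"}},"required":["increments"]}

```bash
mkdir -p pics
cat > h.py <<'E'
import numpy as np, cv2
from rig import manip, optics, finder
def cal(c):
    k=optics.get_calibration(c); f=210/np.tan(np.radians(k["fov_y"])/2); return k,f,np.array(k["world_to_cam"])
def ray(c,p):
    k,f,T=cal(c); d=np.array([(p[0]-k["cx"])/f,(p[1]-k["cy"])/f,1]); R=T[:3,:3]
    return -R.T@T[:3,3], R.T@d
def atz(c,p,z):
    o,d=ray(c,p); return o+d*(z-o[2])/d[2]
def proj(c,P):
    k,f,T=cal(c); q=T[:3,:3]@np.array(P)+T[:3,3]; return np.array([f*q[0]/q[2]+k["cx"],f*q[1]/q[2]+k["cy"]])
def tri(a,b):
    (o1,d1),(o2,d2)=ray("scene",a),ray("top",b)
    s=np.linalg.lstsq(np.c_[d1,-d2],o2-o1,rcond=None)[0]
    A,B=o1+s[0]*d1,o2+s[1]*d2; return (A+B)/2,np.linalg.norm(A-B)
E
python3 - <<'E'
from h import *
np.set_printoptions(precision=3,suppress=True)
ims=[]
for c in("scene","top"):
    im=optics.get_image(c); cv2.imwrite(f"pics/{c}0.png",im[:,:,::-1])
    k,f,T=cal(c); print(c,k,-T[:3,:3].T@T[:3,3])
    for n in["bottle_center","bottle_mouth","cradle","peg_seat","peg_tip","dryer","switch_tip","pliers","dish","capped_bottle"]:
        print(n,[(np.round(d["at"]).tolist(),round(d["p"],2)) for d in finder.tip_of(n,c)[:4]])
    print("sil",[(np.round(d["box"]).tolist(),round(d["p"],2)) for d in finder.silhouettes("bottle_center",c)[:5]])
print(manip.get_state())
E
```

```text
scene {'fov_y': 46.348156643515445, 'cx': 285.1796545233295, 'cy': 207.92227270778514, 'world_to_cam': array([[-0.821,  0.571, -0.016,  0.535],
       [ 0.361,  0.496, -0.79 , -0.067],
       [-0.443, -0.654, -0.613,  1.338],
       [ 0.   ,  0.   ,  0.   ,  1.   ]])} [1.056 0.603 0.776]
bottle_center [([277.0, 186.0], 0.77), ([204.0, 182.0], 0.59), ([357.0, 161.0], 0.55)]
bottle_mouth [([394.0, 162.0], 0.92), ([307.0, 188.0], 0.87), ([185.0, 200.0], 0.71)]
cradle [([280.0, 212.0], 0.81)]
peg_seat [([420.0, 301.0], 0.79)]
peg_tip [([424.0, 268.0], 0.74)]
dryer [([422.0, 314.0], 0.7), ([326.0, 265.0], 0.34)]
switch_tip [([418.0, 226.0], 0.66)]
pliers [([326.0, 266.0], 0.61)]
dish [([214.0, 276.0], 0.56)]
capped_bottle [([250.0, 349.0], 0.9)]
sil [([204.0, 185.0, 43.0, 37.0], 0.89), ([360.0, 162.0, 76.0, 28.0], 0.88)]
top {'fov_y': 43.01827316371922, 'cx': 276.2060625565873, 'cy': 208.4741588415245, 'world_to_cam': array([[-0.023, -1.   , -0.016, -0.061],
       [-0.994,  0.025, -0.109,  0.568],
       [ 0.11 ,  0.014, -0.994,  1.395],
       [ 0.   ,  0.   ,  0.   ,  1.   ]])} [ 0.41 
[... 359 characters left out ...]
0, 272.0], 0.45)]
pliers [([250.0, 222.0], 0.6), ([327.0, 253.0], 0.31)]
dish [([292.0, 141.0], 0.73)]
capped_bottle [([211.0, 132.0], 0.7)]
sil [([403.0, 185.0, 38.0, 53.0], 0.95), ([335.0, 227.0, 31.0, 59.0], 0.93), ([349.0, 337.0, 57.0, 74.0], 0.79)]
{'clock': 1.2, 'qpos': array([ 1.04 ,  0.276,  1.505,  0.   ,  1.361, -0.121]), 'qd': array([-0.002, -0.001,  0.001,  0.001, -0.   ,  0.001]), 'effort': array([ -0.002, -41.667, -24.61 ,  -0.001,   0.001,  -0.   ]), 'position': array([0.229, 0.527, 0.239]), 'ee_rot': array([0.   , 0.203, 0.979, 0.   ]), 'contact_force': array([-0.241, -0.853,  0.461]), 'moment': array([0.04 , 0.019, 0.01 ]), 'gripper_force': 0.0, 'width': 0.08500811548510998}
```

View pics/scene0.png

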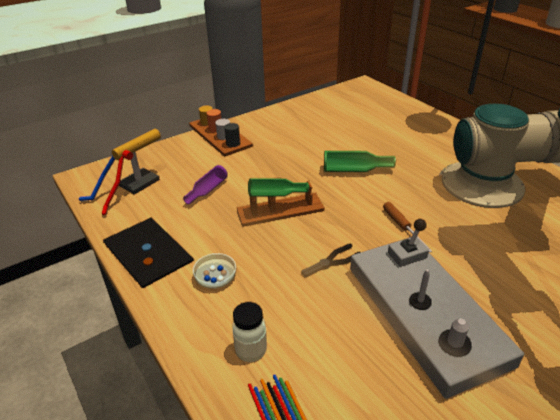

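View pics/top0.png

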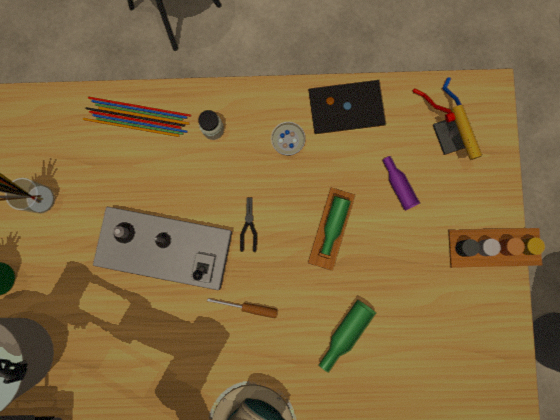

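```bash
cat > m.py <<'E'
from h import *
np.set_printoptions(precision=4,suppress=True)
im=cv2.imread("pics/scene0.png")[150:230,225:350]; im2=cv2.imread("pics/top0.png")[180:280,290:380]
cv2.imwrite("pics/crop.png",np.hstack([cv2.resize(im,(470,300),interpolation=2),cv2.resize(im2,(270,300),interpolation=2)]))
def near(l,p): return min(l,key=lambda d:np.hypot(*(np.array(d)-p)))
T={}
for c in("scene","top"): optics.get_image(c)
for n,z,ps,pt in[("bottle_center",.0744,(277,186),(331,225)),("bottle_mouth",.0588,(307,188),(325,256)),("cradle",0,(280,212),(330,230)),("peg_seat",.056,(420,301),(164,240)),("peg_tip",.136,(424,268),(155,240)),("switch_tip",.125,(418,226),(196,272)),("dryer",0,(422,314),(166,251)),("pliers",0,(326,266),(250,222))]:
    a,b=[near([d["at"] for d in finder.tip_of(n,c)],p) for c,p in(("scene",ps),("top",pt))]
    print(n,atz("scene",a,z),atz("top",b,z),*tri(a,b))
s=min(finder.silhouettes("bottle_center","top"),key=lambda d:abs(d["box"][0]-335)+abs(d["box"][1]-227))["region"]
v,u=np.nonzero(s); vx,vy,x0,y0=cv2.fitLine(np.c_[u,v].astype(np.float32),2,0,.01,.01).ravel()
# axis line through bottle in top: plane of z ~ varies; ends along line
t=(u-x0)*vx+(v-y0)*vy; e=[(x0+k*vx,y0+k*vy) for k in(t.min(),t.max())]
e.sort(key=lambda p:p[1]); print("ends px",e, atz("top",e[0],.09),atz("top",e[1],.0588))
for c,l in(("top","dryer"),("top","cradle")):
    d=finder.silhouettes(l,c)[0]; cnt=cv2.findContours(d["region"].astype(np.uint8),0,1)[0]; r=cv2.minAreaRect(max(cnt,key=cv2.contourArea)); B=cv2.boxPoints(r)
    W=np.array([atz(c,p,.05 if l=="dryer" else .012) for p in B]); print(l,W[:,:2].tolist(),W.mean(0),[np.linalg.norm(W[i]-W[i-1]) for i in range(4)])
E
python3 m.py
```

```text
bottle_center [ 0.5166 -0.219   0.0744] [ 0.5088 -0.2176  0.0744] [ 0.5118 -0.2201  0.0713] 0.0070418858366290945
bottle_mouth [ 0.443  -0.1977  0.0588] [ 0.4425 -0.2001  0.0588] [ 0.4421 -0.1998  0.0572] 0.001173943711827841
cradle [ 0.5078 -0.2215  0.    ] [ 0.5068 -0.2235  0.    ] [ 0.5067 -0.2235 -0.0018] 0.00041735925242168556
peg_seat [0.4922 0.2237 0.056 ] [0.4897 0.2218 0.056 ] [0.4899 0.2223 0.0532] 0.0002634067008663122
peg_tip [0.4927 0.2223 0.136 ] [0.4784 0.2234 0.136 ] [0.4822 0.2212 0.1287] 0.010296680885084708
switch_tip [0.3951 0.1217 0.125 ] [0.4009 0.1293 0.125 ] [0.4015 0.1275 0.132 ] 0.0017269696830514599
dryer [0.4702 0.227  0.    ] [0.4661 0.2288 0.    ] [ 0.4675  0.2276 -0.0015] 0.00399253946612111
pliers [ 0.5381 -0.0052  0.    ] [ 0.5366 -0.0101  0.    ] [ 0.5362 -0.0092 -0.0041] 0.002105278258482166
ends px [(np.float64(343.2170118840375), np.float64(197.09467608577873)), (np.float64(324.7335575033786), np.float64(253.9133257125925))] [ 0.5852 -0.2482  0.09  ] [ 0.442  -0.1984  0.0588]
dryer [[0.42379123490044185, 0.4092843077861716], [0.5838406708195066, 0.3803590351790616], [0.5099210344723476, 0.04051198646746092], [0.35219281871128466, 0.07326958125018555]] [0.4674 0.2259 0.05  ] [np.float64(0.3435581896125447), np.float64(0.16264222493991667), np.float64(0.34779322758742925), np.float64(0.1610939169028974)]
cradle [[0.4210371458485882, -0.15467096065287614], [0.6252586149511061, -0.22412222944675425], [0.6023712502659672, -0.2915023342573068], [0.39896651878216505, -0.22121710670436223]] [ 0.5119 -0.2229  0.012 ] [np.float64(0.07011064208385806), np.float64(0.2157078746348176), np.float64(0.07116115503918971), np.float64(0.21520571089580043)]
```

View pics/crop.png

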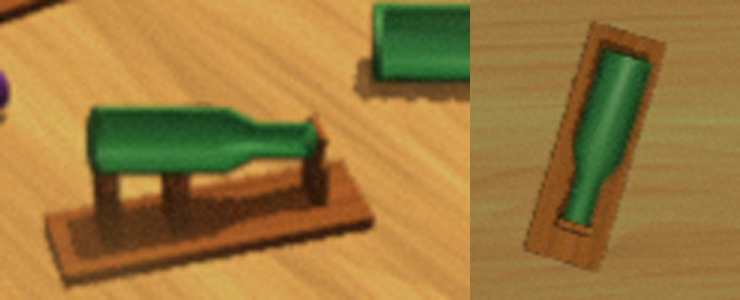

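Three bottles could be meant: green in the cradle (scene 280,188), green lying on the table (scene 360,162) and purple (scene 204,185). I take the one in the cradle. The crop confirms it is the smaller green one, with its mouth toward the robot.

```bash
cat > p.py <<'E'
import sys; from h import *
from scipy.spatial.transform import Rotation as R, Slerp
np.set_printoptions(precision=3,suppress=True)
def pose(tilt,head):
    t,a=np.radians([tilt,head]); h=np.array([np.cos(a),np.sin(a),0]); Z=np.array([0,0,1.])
    z=np.sin(t)*h-np.cos(t)*Z; x=np.cos(t)*h+np.sin(t)*Z; return R.from_matrix(np.c_[x,np.cross(z,x),z])
def plan(p1,r1,n=None,show=None):
    s=manip.get_state(); w,x,y,z=s["ee_rot"]; r0=R.from_quat([x,y,z,w]); p0=s["position"]
    d=np.linalg.norm(p1-p0); a=np.degrees((r0.inv()*r1).magnitude()); n=n or int(np.ceil(max(d/.048,a/8.2)))
    S=Slerp([0,1],R.concatenate([r0,r1])); t=np.linspace(0,1,n+1); q=S(t)
    print("t",s["clock"],"p",p0,"q",s["qpos"],"dist",d,"ang",a,"rows",n)
    for i in range(min(n,show or 15)):
        print(np.round(np.r_[q[i].inv().apply((p1-p0)/n)*100,np.degrees((q[i].inv()*q[i+1]).as_rotvec())],2).tolist())
if __name__=="__main__":
    v=list(map(float,sys.argv[1:6])); plan(np.array(v[:3]),pose(*v[3:]),int(sys.argv[6]) if len(sys.argv)>6 else None)
E
python3 p.py .612 -.2575 .23 38 161 20
```

```text
t 2.25 p [0.229 0.527 0.239] q [ 1.04   0.276  1.505 -0.     1.361 -0.121] dist 0.8733788749796466 ang 38.25609936836715 rows 20
[-3.32, -2.84, 0.05, 0.07, 1.9, -0.22]
[-3.31, -2.85, -0.06, 0.07, 1.9, -0.22]
[-3.29, -2.86, -0.17, 0.07, 1.9, -0.22]
[-3.28, -2.87, -0.27, 0.07, 1.9, -0.22]
[-3.25, -2.89, -0.37, 0.07, 1.9, -0.22]
[-3.23, -2.9, -0.48, 0.07, 1.9, -0.22]
[-3.2, -2.91, -0.58, 0.07, 1.9, -0.22]
[-3.17, -2.93, -0.68, 0.07, 1.9, -0.22]
[-3.13, -2.94, -0.78, 0.07, 1.9, -0.22]
[-3.1, -2.95, -0.88, 0.07, 1.9, -0.22]
[-3.05, -2.96, -0.98, 0.07, 1.9, -0.22]
[-3.01, -2.98, -1.08, 0.07, 1.9, -0.22]
[-2.96, -2.99, -1.17, 0.07, 1.9, -0.22]
[-2.91, -3.0, -1.27, 0.07, 1.9, -0.22]
[-2.85, -3.01, -1.36, 0.07, 1.9, -0.22]
```

Emit:
servo_tool([
  [-3.3,-2.85,0,0,1.9,-0.2,-1],
  [-3.3,-2.85,0,0,1.9,-0.2,-1],
  [-3.3,-2.85,-0.2,0,1.9,-0.2,-1],
  [-3.3,-2.85,-0.3,0,1.9,-0.2,-1],
  [-3.2,-2.9,-0.4,0,1.9,-0.2,-1],
])

```text
clock: 2.75
position: [0.3249, 0.33, 0.2377]
ee_rot: [-0.081, 0.194, 0.978, 0.017]
contact_force: [0.4, 0.4, -0.2]
width: 0.0857
gripper_force: 0.0
```

Emit:
servo_tool([
  [-3.2,-2.9,-0.5,0,1.9,-0.2,-1],
  [-3.2,-2.9,-0.6,0,1.9,-0.2,-1],
  [-3.2,-2.9,-0.7,0,1.9,-0.2,-1],
  [-3.1,-2.9,-0.8,0,1.9,-0.2,-1],
  [-3.1,-2.95,-0.9,0,1.9,-0.2,-1],
])

```text
clock: 3.25
position: [0.4204, 0.1339, 0.235]
ee_rot: [-0.162, 0.184, 0.969, 0.034]
contact_force: [0.7, 0.2, 0.3]
width: 0.0853
gripper_force: 0.0
```

```bash
python3 p.py .612 -.2575 .17 38 161 10
```

```text
t 3.25 p [0.42  0.134 0.235] q [ 0.037  0.231  1.629  0.137  1.585 -1.178] dist 0.4406206218752165 ang 19.166602116886082 rows 10
[-3.25, -2.94, -0.45, 0.16, 1.9, -0.21]
[-3.22, -2.96, -0.55, 0.16, 1.9, -0.21]
[-3.19, -2.97, -0.65, 0.16, 1.9, -0.21]
[-3.16, -2.98, -0.75, 0.16, 1.9, -0.21]
[-3.12, -2.99, -0.84, 0.16, 1.9, -0.21]
[-3.08, -3.01, -0.94, 0.16, 1.9, -0.21]
[-3.04, -3.02, -1.03, 0.16, 1.9, -0.21]
[-2.99, -3.04, -1.12, 0.16, 1.9, -0.21]
[-2.94, -3.05, -1.21, 0.16, 1.9, -0.21]
[-2.89, -3.06, -1.3, 0.16, 1.9, -0.21]
```

Emit:
servo_tool([
  [-3.25,-2.95,-0.45,0.2,1.9,-0.2,-1],
  [-3.2,-2.95,-0.55,0.2,1.9,-0.2,-1],
  [-3.2,-2.95,-0.65,0.2,1.9,-0.2,-1],
  [-3.15,-3,-0.75,0.2,1.9,-0.2,-1],
  [-3.1,-3,-0.85,0.1,1.9,-0.2,-1],
])

```text
clock: 3.75
position: [0.5161, -0.0618, 0.2025]
ee_rot: [-0.243, 0.171, 0.954, 0.043]
contact_force: [1.0, 0.9, -0.3]
width: 0.0856
gripper_force: 0.0
```

Emit:
servo_tool([
  [-3.1,-3,-0.95,0.2,1.9,-0.2,-1],
  [-3.05,-3,-1.05,0.2,1.9,-0.2,-1],
  [-3,-3.05,-1.1,0.2,1.9,-0.2,-1],
  [-2.95,-3.05,-1.2,0.1,1.9,-0.2,-1],
  [-2.9,-3.05,-1.3,0.1,1.9,-0.2,-1],
])

```text
clock: 4.25
position: [0.6125, -0.2574, 0.1701]
ee_rot: [-0.322, 0.157, 0.932, 0.052]
contact_force: [1.4, -0.1, -0.3]
width: 0.0853
gripper_force: 0.0
```

```bash
python3 p.py .612 -.2575 .17 38 161 2;python3 p.py .542 -.2334 .074 38 161 5
```

```text
t 4.25 p [ 0.613 -0.257  0.17 ] q [-0.459  0.84   0.84  -0.095  2.119 -1.719] dist 0.0005542788856868631 ang 0.20972533193224902 rows 2
[0.01, -0.01, 0.02, -0.09, -0.02, -0.06]
[0.01, -0.01, 0.02, -0.09, -0.02, -0.06]
t 4.25 p [ 0.613 -0.257  0.17 ] q [-0.459  0.84   0.84  -0.095  2.119 -1.719] dist 0.12159270690289184 ang 0.20972533193224902 rows 5
[-0.01, 0.0, 2.43, -0.03, -0.01, -0.02]
[-0.01, -0.0, 2.43, -0.03, -0.01, -0.02]
[-0.01, -0.0, 2.43, -0.03, -0.01, -0.02]
[-0.01, -0.0, 2.43, -0.03, -0.01, -0.02]
[-0.01, -0.0, 2.43, -0.03, -0.01, -0.02]
```

Emit:
servo_tool([
  [0,0,3.2,0,0,0,-1],
  [0,0,3.2,0,0,0,-1],
  [0,0,2.8,0,0,0,-1],
  [0,0,1.9,0,0,0,-1],
  [0,0,1,0,0,0,-1],
])

```text
clock: 4.75
position: [0.54, -0.2313, 0.0737]
ee_rot: [-0.323, 0.156, 0.932, 0.052]
contact_force: [-0.1, 1.2, 0.1]
width: 0.0855
gripper_force: 0.0
```

Run:
```python
from h import *
for c,(a,b,e,d) in(("scene",(130,250,200,360)),("top",(150,290,270,430))):
    im=optics.get_image(c)[:,:,::-1][a:b,e:d]; cv2.imwrite(f"pics/{c}1.png",cv2.resize(im,None,fx=350/im.shape[0],fy=350/im.shape[0]))
a,b=cv2.imread("pics/scene1.png"),cv2.imread("pics/top1.png"); o=np.hstack([a[:,:400],b[:,:400]]); cv2.imwrite("pics/g1.png",o)
```

```text
(no output)
```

View pics/g1.png

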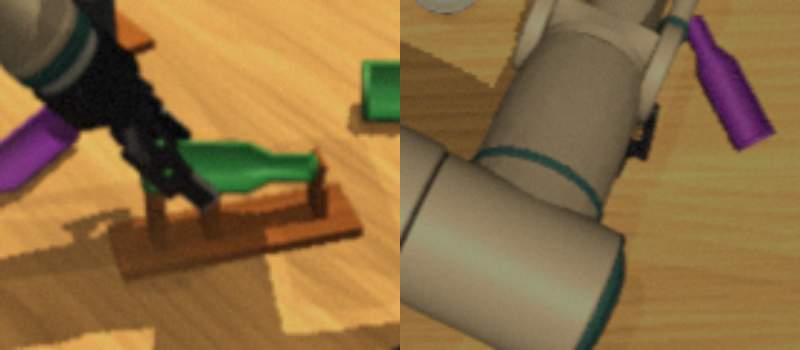

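The fingers straddle the bottle's body near its base (crop about 170,180), and the bottle is still on its saddles. Closing now.

Emit:
servo_tool([
  [0,0,0,0,0,0,0.3],
  [0,0,0,0,0,0,0.6],
  [0,0,0,0,0,0,1],
  [0,0,0,0,0,0,1],
  [0,0,0,0,0,0,1],
], squeeze=50)

```text
clock: 5.35
position: [0.5419, -0.2342, 0.0766]
ee_rot: [-0.32, 0.157, 0.933, 0.05]
contact_force: [0.4, -4.6, 3.9]
width: 0.0456
gripper_force: 51.2
```

Emit:
servo_tool([
  [0,0,0,0,0,0,1],
  [0,0,0,0,0,0,1],
  [0,0,0,0,0,0,1],
  [0,0,0,0,0,0,1],
  [0,0,0,0,0,0,1],
])

```text
clock: 5.85
position: [0.542, -0.2342, 0.0766]
ee_rot: [-0.32, 0.157, 0.933, 0.05]
contact_force: [1.1, -4.8, 3.6]
width: 0.0453
gripper_force: 51.2
```

Emit:
servo_tool([
  [0.5,0,-0.6,0,0,0,1],
  [1.2,0,-1.6,0,0,0,1],
  [1.9,0,-2.4,0,0,0,1],
  [2.2,0,-2.8,0,0,0,1],
  [2.2,0,-2.8,0,0,0,1],
])

```text
clock: 6.35
position: [0.5413, -0.2306, 0.2062]
ee_rot: [-0.321, 0.156, 0.932, 0.053]
contact_force: [0.6, 0.0, -0.9]
width: 0.0456
gripper_force: 51.2
```

```bash
python3 p.py .497 .2257 .32 -40 204.4
```

```text
t 6.35 p [ 0.541 -0.231  0.206] q [-0.468  0.691  1.061 -0.097  2.047 -1.722] dist 0.4723443420334164 ang 87.59439356702947 rows 11
[2.01, 3.79, 0.24, -0.09, -6.73, -4.25]
[1.73, 3.93, 0.03, -0.09, -6.73, -4.25]
[1.43, 4.05, -0.15, -0.09, -6.73, -4.25]
[1.1, 4.14, -0.29, -0.09, -6.73, -4.25]
[0.75, 4.21, -0.4, -0.09, -6.73, -4.25]
[0.39, 4.25, -0.46, -0.09, -6.73, -4.25]
[0.01, 4.27, -0.47, -0.09, -6.73, -4.25]
[-0.36, 4.26, -0.45, -0.09, -6.73, -4.25]
[-0.72, 4.22, -0.38, -0.09, -6.73, -4.25]
[-1.07, 4.15, -0.27, -0.09, -6.73, -4.25]
[-1.4, 4.06, -0.11, -0.09, -6.73, -4.25]
```

```bash
python3 p.py .497 .2257 .33 -40 204.4 15
```

```text
t 6.35 p [ 0.541 -0.231  0.206] q [-0.468  0.691  1.061 -0.097  2.047 -1.722] dist 0.47485195516718776 ang 87.59439356702947 rows 15
[1.51, 2.78, 0.13, -0.06, -4.94, -3.12]
[1.36, 2.86, 0.0, -0.06, -4.94, -3.12]
[1.2, 2.93, -0.1, -0.06, -4.94, -3.12]
[1.03, 2.99, -0.2, -0.06, -4.94, -3.12]
[0.84, 3.04, -0.27, -0.06, -4.94, -3.12]
[0.65, 3.08, -0.33, -0.06, -4.94, -3.12]
[0.45, 3.11, -0.38, -0.06, -4.94, -3.12]
[0.25, 3.13, -0.4, -0.06, -4.94, -3.12]
[0.04, 3.14, -0.41, -0.06, -4.94, -3.12]
[-0.16, 3.14, -0.41, -0.06, -4.94, -3.12]
[-0.37, 3.12, -0.38, -0.06, -4.94, -3.12]
[-0.57, 3.1, -0.33, -0.06, -4.94, -3.12]
[-0.76, 3.06, -0.27, -0.06, -4.94, -3.12]
[-0.95, 3.01, -0.2, -0.06, -4.94, -3.12]
[-1.12, 2.96, -0.1, -0.06, -4.94, -3.12]
```

Emit:
servo_tool([
  [1.5,2.8,0.1,0,-4.9,-3.1,1],
  [1.4,2.9,0,0,-4.9,-3.1,1],
  [1.2,2.9,-0.1,0,-4.9,-3.1,1],
  [1,3,-0.2,0,-4.9,-3.1,1],
  [0.8,3,-0.3,0,-4.9,-3.1,1],
])

```text
clock: 6.85
position: [0.5271, -0.0771, 0.2472]
ee_rot: [-0.105, 0.036, 0.992, 0.061]
contact_force: [1.2, 0.8, -1.2]
width: 0.0454
gripper_force: 51.2
```

Emit:
servo_tool([
  [0.7,3.1,-0.3,0,-4.9,-3.1,1],
  [0.5,3.1,-0.4,0,-4.9,-3.1,1],
  [0.3,3.1,-0.4,0,-4.9,-3.1,1],
  [0,3.1,-0.4,0,-4.9,-3.1,1],
  [-0.2,3.1,-0.4,0,-4.9,-3.1,1],
])

```text
clock: 7.35
position: [0.5111, 0.0744, 0.2871]
ee_rot: [0.116, -0.085, 0.987, 0.065]
contact_force: [0.8, 0.1, -0.8]
width: 0.0456
gripper_force: 51.2
```

```bash
python3 p.py .497 .2257 .33 -40 204.4 5
```

```text
t 7.35 p [0.511 0.074 0.287] q [-0.111  0.039  1.712  0.186  1.191 -1.905] dist 0.15793107863265135 ang 29.376019914978155 rows 5
[-0.4, 3.1, -0.44, -0.15, -5.02, -3.05]
[-0.6, 3.08, -0.39, -0.15, -5.02, -3.05]
[-0.79, 3.04, -0.32, -0.15, -5.02, -3.05]
[-0.98, 2.99, -0.23, -0.15, -5.02, -3.05]
[-1.15, 2.94, -0.13, -0.15, -5.02, -3.05]
```

Emit:
servo_tool([
  [-0.4,3.1,-0.4,-0.2,-5,-3,1],
  [-0.6,3.1,-0.4,-0.2,-5,-3,1],
  [-0.8,3,-0.3,-0.1,-5,-3,1],
  [-1,3,-0.2,-0.1,-5,-3,1],
  [-1.2,2.9,-0.1,-0.1,-5,-3.1,1],
])

```text
clock: 7.85
position: [0.4984, 0.2253, 0.3291]
ee_rot: [0.333, -0.197, 0.919, 0.072]
contact_force: [1.1, -0.2, -1.2]
width: 0.0457
gripper_force: 51.2
```

```bash
cat > look.py <<'E'
from h import *
import sys
np.set_printoptions(precision=4,suppress=True)
ims={}
for c in("scene","top"): ims[c]=optics.get_image(c)
for n in("bottle_mouth","bottle_center","peg_tip","peg_seat","switch_tip"):
    L={c:[d for d in finder.tip_of(n,c)[:4]] for c in ims}
    for c in ims: print(n,c,[(np.round(d["at"],1).tolist(),round(d["p"],2)) for d in L[c]])
cv2.imwrite("pics/look%s.png"%sys.argv[1],np.hstack([cv2.resize(ims["scene"][90:350,300:530],(400,452)),cv2.resize(ims["top"][160:340,60:220],(400,450)) if 0 else cv2.resize(ims["top"][150:350,50:227],(400,452))])[:,:,::-1])
print(manip.get_state()["position"])
E
python3 look.py 1; python3 p.py .497 .2257 .33 -40 204.4 1
```

```text
bottle_mouth scene [([184.9, 199.2], 0.91), ([394.6, 160.4], 0.65), ([432.5, 233.8], 0.64), ([278.1, 213.4], 0.26)]
bottle_mouth top [([385.3, 155.9], 0.82), ([320.9, 368.3], 0.56)]
bottle_center scene [([200.9, 182.4], 0.79), ([443.8, 199.6], 0.64), ([358.6, 161.8], 0.64)]
bottle_center top [([397.4, 184.3], 0.91), ([130.3, 232.8], 0.62), ([343.7, 338.8], 0.57), ([328.1, 228.2], 0.56)]
peg_tip scene [([427.3, 269.2], 0.96)]
peg_tip top [([153.4, 241.1], 0.68)]
peg_seat scene [([422.4, 299.7], 0.87)]
peg_seat top [([162.0, 238.6], 0.91), ([289.7, 141.1], 0.58)]
switch_tip scene [([426.5, 268.8], 0.7), ([417.0, 225.8], 0.65)]
switch_tip top [([194.9, 272.7], 0.53)]
[0.5005 0.2233 0.3281]
t 8.45 p [0.501 0.223 0.328] q [ 0.2   -0.13   1.941  0.229  0.664 -1.92 ] dist 0.004672074448311598 ang 0.526595867494245 rows 1
[0.05, 0.36, -0.29, -0.18, -0.35, -0.35]
```

View pics/look1.png

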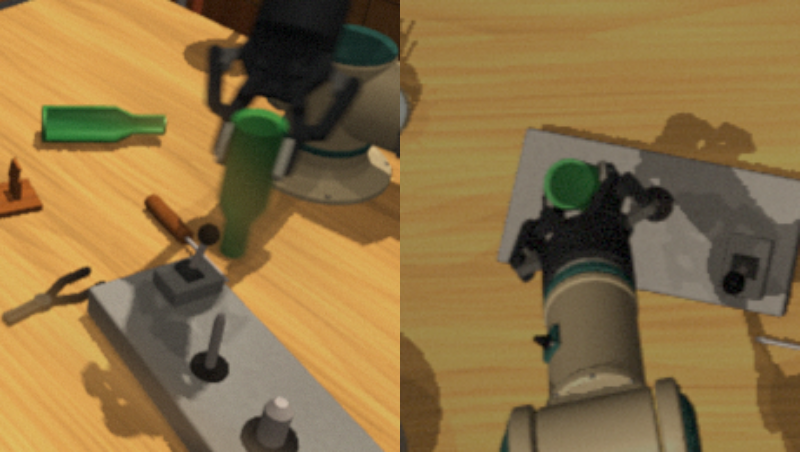

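```bash
cat > ax.py <<'E'
from p import *
q=lambda e:R.from_quat([e[1],e[2],e[3],e[0]])
rg=q([-0.32,.157,.933,.05]); pg=np.array([.542,-.2342,.0766]); a=np.radians(161); e=np.radians(12)
m=np.array([np.cos(a)*np.cos(e),np.sin(a)*np.cos(e),-np.sin(e)]); mt=rg.inv().apply(m); Mt=rg.inv().apply(np.array([.4423,-.199,.0588])-pg)
def chk():
    for c in("scene","top"): optics.get_image(c)
    s=manip.get_state(); r=q(s["ee_rot"]); p=s["position"]; M=p+r.apply(Mt); mw=r.apply(mt)
    print("t",s["clock"],"TCP",p,"mouth",M,"axis",mw,"F",s["contact_force"])
    S=finder.silhouettes("bottle_center","scene"); pc=proj("scene",M-.075*mw)
    d=min(S,key=lambda d:np.hypot(d["box"][0]-pc[0],d["box"][1]-pc[1])); v,u=np.nonzero(d["region"])
    vx,vy,x0,y0=cv2.fitLine(np.c_[u,v].astype(np.float32),2,0,.01,.01).ravel()
    b=proj("scene",M-.15*mw); f=proj("scene",M); 
    print("sil box",d["box"],d["p"],"line slope dx/dy",vx/vy,"pred",(f-b)[0]/(f-b)[1],"vert",(lambda g:g[0]/g[1])(proj("scene",M)-proj("scene",M+[0,0,.15])))
    print("x at mouth row: fit",x0+(f[1]-y0)*vx/vy,"pred",f,"base pred",b,"bottom row",v.max())
    for n in("bottle_mouth","peg_tip","peg_seat"):
        for c in("scene","top"): print(n,c,[(np.round(d["at"],1).tolist(),round(d["p"],2)) for d in finder.tip_of(n,c)[:4]])
    P=np.array([.490,.2225,.056]); print("peg pred",[proj(c,P+[0,0,h]) for c in("scene","top") for h in(0,.08)])
    T=finder.silhouettes("bottle_center","top"); pt=proj("top",M-.15*mw); d=min(T,key=lambda d:np.hypot(d["box"][0]-pt[0],d["box"][1]-pt[1])); print("top base pred",pt,"box",d["box"],d["p"])
if __name__=="__main__": print("m_tool",mt,"M_tool",Mt); chk()
E
python3 ax.py
```

```text
m_tool [0.646 0.002 0.764] M_tool [0.073 0.001 0.079]
t 8.55 TCP [0.5   0.224 0.328] mouth [0.495 0.222 0.221] axis [-0.01  -0.001 -1.   ] F [ 0.114 -0.441 -0.656]
sil box [443.9, 198.6, 40.3, 86.5] 0.77 line slope dx/dy -0.22105919 pred -0.2151321968783353 vert -0.22269388209266613
x at mouth row: fit 432.70137628852683 pred [432.85  235.368] base pred [448.814 161.162] bottom row 238
bottle_mouth scene [([185.0, 199.9], 0.84), ([433.6, 234.8], 0.66), ([427.4, 268.7], 0.61), ([394.0, 161.9], 0.6)]
bottle_mouth top [([384.6, 153.6], 0.8), ([326.2, 229.0], 0.73)]
peg_tip scene [([427.7, 268.9], 0.91)]
peg_tip top [([156.8, 240.9], 0.92)]
peg_seat scene [([423.8, 295.5], 0.58)]
peg_seat top [([159.3, 239.7], 0.7)]
peg pred [array([420.133, 299.485]), array([426.839, 269.756]), array([163.236, 239.389]), array([155.879, 237.712])]
top base pred [128.087 228.285] box [127.1, 230.1, 24.4, 24.1] 0.69
```

Run:
```python
from h import *
def crop(c,u,v,w=24,s=14):
    im=cv2.imread(f"pics/{c}0.png")[v-w:v+w,u-w:u+w]; im=cv2.resize(im,None,fx=s,fy=s,interpolation=cv2.INTER_CUBIC)
    P=np.array([.490,.2225,.056])
    f=lambda X:tuple(int(t) for t in (proj(c,X)-[u-w,v-w]+.5)*s)
    for z,r,col in((0,.021,(0,255,255)),(.08,.006,(0,0,255)),(0,.006,(255,0,0))):
        cv2.polylines(im,[np.array([f(P+[r*np.cos(t),r*np.sin(t),z]) for t in np.linspace(0,6.28,40)])],True,col,1)
    return im
cv2.imwrite("pics/peg.png",cv2.resize(np.hstack([crop("scene",423,285,20,19),crop("top",160,240,20,19)]),(800,400)))
```

```text
(no output)
```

View pics/peg.png

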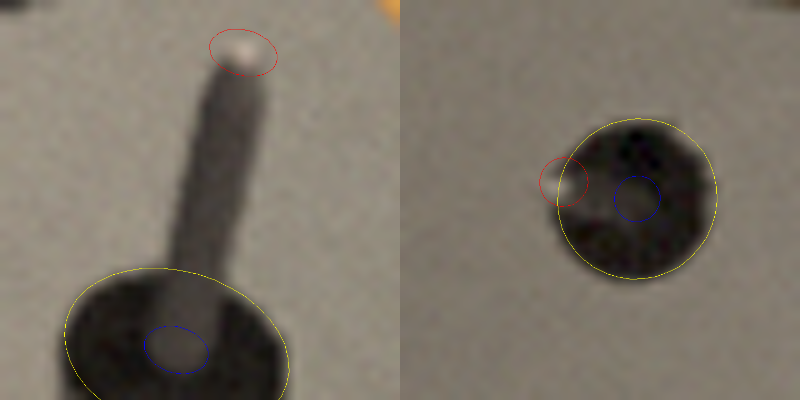

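Emit:
servo_tool([
  [1.2,0.1,1.2,0,0,0,1],
  [1.3,0.1,1.4,0,0,0,1],
  [1.3,0.1,1.4,0,0,0,1],
  [0.8,0,0.9,0,0,0,1],
  [0.4,0,0.4,0,0,0,1],
])

```text
clock: 9.45
position: [0.4936, 0.2248, 0.2538]
ee_rot: [0.331, -0.196, 0.92, 0.072]
contact_force: [1.0, 0.8, -1.3]
width: 0.0453
gripper_force: 51.4
```

```bash
python3 ax.py
python3 - <<'E'
from p import *
ss=[]
for i in range(6): im=optics.get_image("scene"); ss.append(manip.get_state()["position"])
t=optics.get_image("top")
print(np.mean(ss,0),np.std(ss,0)); 
r=R.from_quat(np.r_[manip.get_state()["ee_rot"][1:],manip.get_state()["ee_rot"][0]]).as_matrix(); print(r)
a=im[215:315,375:475]; cv2.imwrite("pics/near.png",cv2.resize(a,(600,600),interpolation=2)[:,:,::-1])
E
```

```text
m_tool [0.646 0.002 0.764] M_tool [0.073 0.001 0.079]
t 9.55 TCP [0.494 0.225 0.255] mouth [0.488 0.224 0.148] axis [-0.011 -0.001 -1.   ] F [ 0.238 -0.111 -0.849]
sil box [439.8, 231.3, 39.0, 83.3] 0.75 line slope dx/dy -0.232215 pred -0.21883292989581796 vert -0.22749645106753857
x at mouth row: fit 428.95098396812705 pred [428.98  265.147] base pred [443.485 198.864] bottom row 269
bottle_mouth scene [([395.2, 162.6], 0.98), ([184.3, 199.4], 0.92)]
bottle_mouth top [([385.6, 158.3], 0.81), ([320.4, 368.0], 0.76)]
peg_tip scene []
peg_tip top [([156.2, 240.9], 0.84)]
peg_seat scene [([421.4, 298.6], 0.63), ([217.6, 275.9], 0.4)]
peg_seat top [([163.2, 242.0], 0.9), ([289.7, 143.2], 0.48), ([210.5, 133.0], 0.25)]
peg pred [array([420.133, 299.485]), array([426.839, 269.756]), array([163.236, 239.389]), array([155.879, 237.712])]
top base pred [137.357 233.593] box [135.9, 237.2, 23.3, 23.3] 0.67
[0.495 0.225 0.256] [0. 0. 0.]
[[-0.703 -0.408  0.583]
 [-0.313  0.913  0.262]
 [-0.639  0.001 -0.77 ]]
```

View pics/near.png

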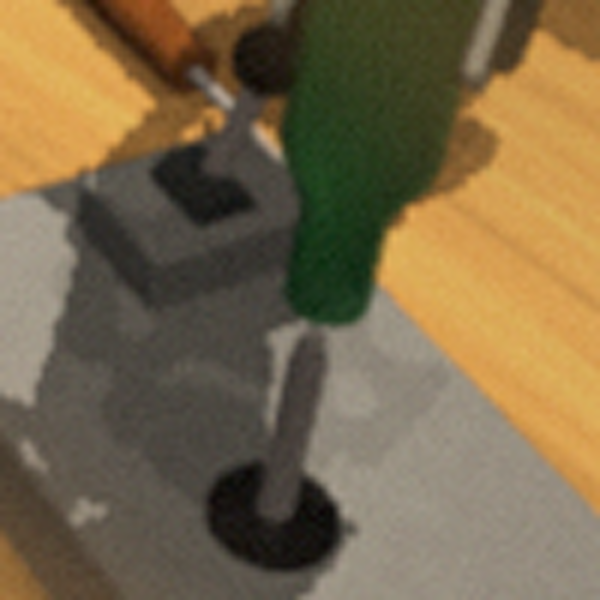

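The bottle mouth (scene 430,267) is just above the peg tip (scene 427.5,270.5), about 1 px too far right. I shift it slightly and start down.

Emit:
servo_tool([
  [-0.05,-0.1,0.05,0,0,0,1],
  [-0.02,-0.05,0.01,0,0,0,1],
  [0.4,0,0.5,0,0,0,1],
  [0.6,0,0.75,0,0,0,1],
  [0.6,0,0.75,0,0,0,1],
])

```text
clock: 10.8
position: [0.496, 0.224, 0.2287]
ee_rot: [0.331, -0.196, 0.92, 0.071]
contact_force: [-0.0, -0.8, -1.2]
width: 0.0451
gripper_force: 51.4
```

```bash
python3 ax.py | head -5
python3 - <<'E'
from p import *
im=optics.get_image("scene");t=optics.get_image("top");s=manip.get_state();print(s["position"],s["contact_force"],s["moment"])
b=t[210:260,110:190]
cv2.imwrite("pics/near2.png",np.hstack([cv2.resize(im[235:315,385:465],(400,400),interpolation=2),cv2.resize(t[205:265,115:175],(400,400),interpolation=2)])[:,:,::-1])
E
```

```text
m_tool [0.646 0.002 0.764] M_tool [0.073 0.001 0.079]
t 10.9 TCP [0.495 0.224 0.227] mouth [0.489 0.223 0.12 ] axis [-0.015 -0.001 -1.   ] F [ 0.014  0.158 -1.53 ]
sil box [437.1, 240.5, 33.9, 78.3] 0.57 line slope dx/dy -0.22660074 pred -0.21525920431603368 vert -0.22640175910368593
x at mouth row: fit 425.5067993294838 pred [425.957 275.72 ] base pred [439.621 212.242] bottom row 279
bottle_mouth scene [([394.2, 160.0], 0.87), ([185.2, 198.8], 0.86), ([424.9, 277.8], 0.6)]
[0.496 0.224 0.23 ] [-0.031  0.466 -1.643] [-0.211  0.378  0.05 ]
```

View pics/near2.png

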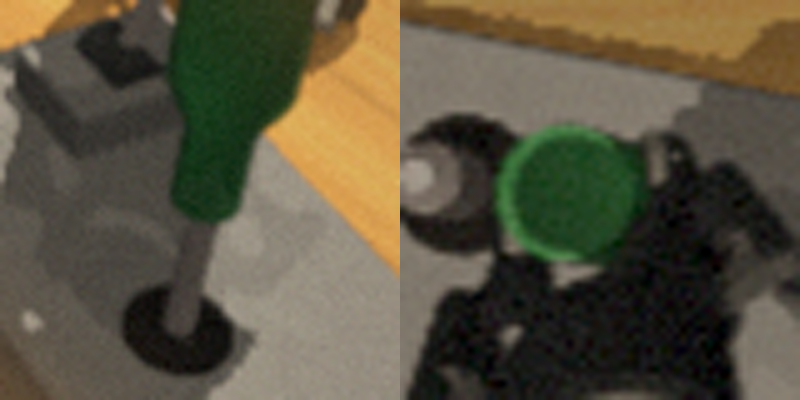

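The mouth (scene 426,276) has slid over the peg tip with no contact force. I keep lowering.

Emit:
servo_tool([
  [0.64,0,0.77,0,0,0,1],
  [0.64,0,0.77,0,0,0,1],
  [0.64,0,0.77,0,0,0,1],
  [0.64,0,0.77,0,0,0,1],
  [0.5,0,0.6,0,0,0,1],
])

```text
clock: 11.9
position: [0.4962, 0.2241, 0.1816]
ee_rot: [0.332, -0.196, 0.92, 0.071]
contact_force: [0.4, 0.1, -0.5]
width: 0.0452
gripper_force: 51.4
```

```bash
python3 ax.py | head -9
```

```text
m_tool [0.646 0.002 0.764] M_tool [0.073 0.001 0.079]
t 12.0 TCP [0.496 0.224 0.181] mouth [0.49  0.223 0.074] axis [-0.012 -0.001 -1.   ] F [ 0.288  0.759 -1.512]
sil box [433.3, 261.1, 33.4, 73.8] 0.94 line slope dx/dy -0.21889044 pred -0.21592288884650337 vert -0.22602555478265934
x at mouth row: fit 421.60828716577424 pred [421.793 293.202] base pred [434.654 233.64 ] bottom row 296
bottle_mouth scene [([185.4, 201.5], 0.71), ([393.8, 163.1], 0.68)]
bottle_mouth top [([322.0, 367.0], 0.69)]
peg_tip scene [([426.7, 269.6], 0.69)]
peg_tip top [([152.9, 237.0], 0.73), ([195.1, 271.6], 0.6)]
peg_seat scene [([424.7, 299.4], 0.67)]
```

18 mm should remain.

Emit:
servo_tool([
  [0.32,0,0.38,0,0,0,1],
  [0.32,0,0.38,0,0,0,1],
  [0.2,0,0.24,0,0,0,1],
  [0.13,0,0.15,0,0,0,1],
  [0,0,0,0,0,0,1],
])

```text
clock: 12.9
position: [0.496, 0.2241, 0.1668]
ee_rot: [0.332, -0.196, 0.92, 0.072]
contact_force: [-0.2, 0.1, -0.8]
width: 0.0454
gripper_force: 51.4
```

Emit:
servo_tool([
  [0.06,0,0.08,0,0,0,1],
  [0.06,0,0.08,0,0,0,1],
  [0.06,0,0.08,0,0,0,1],
  [0,0,0,0,0,0,1],
  [0,0,0,0,0,0,1],
])

```text
clock: 13.4
position: [0.4963, 0.2242, 0.164]
ee_rot: [0.332, -0.196, 0.92, 0.071]
contact_force: [-0.6, -0.0, -1.1]
width: 0.0453
gripper_force: 51.4
```

Emit:
servo_tool([
  [0.06,0,0.08,0,0,0,1],
  [0.06,0,0.08,0,0,0,1],
  [0,0,0,0,0,0,1],
  [0,0,0,0,0,0,1],
  [0,0,0,0,0,0,1],
])

```text
clock: 13.9
position: [0.4964, 0.2242, 0.162]
ee_rot: [0.332, -0.196, 0.92, 0.071]
contact_force: [-1.0, -0.8, -1.4]
width: 0.0457
gripper_force: 51.4
```

Emit:
servo_tool([
  [0.06,0,0.08,0,0,0,1],
  [0.06,0,0.08,0,0,0,1],
  [0,0,0,0,0,0,1],
  [0,0,0,0,0,0,1],
  [0,0,0,0,0,0,1],
])

```text
clock: 14.4
position: [0.4969, 0.2244, 0.1606]
ee_rot: [0.332, -0.196, 0.92, 0.071]
contact_force: [-1.8, 0.6, 4.0]
width: 0.0454
gripper_force: 51.8
```

```bash
python3 ax.py | head -5; python3 -c "
from h import *
im=optics.get_image('scene')
cv2.imwrite('pics/seat.png',cv2.resize(im[215:325,380:490],(550,550),interpolation=2)[:,:,::-1])"
```

```text
m_tool [0.646 0.002 0.764] M_tool [0.073 0.001 0.079]
t 14.5 TCP [0.497 0.224 0.161] mouth [0.491 0.223 0.054] axis [-0.009 -0.    -1.   ] F [-1.799 -0.262  4.621]
sil box [428.2, 272.1, 34.5, 74.3] 0.63 line slope dx/dy -0.23609121 pred -0.21789520823172176 vert -0.22530035455412875
x at mouth row: fit 419.5127715246331 pred [419.661 300.905] base pred [432.316 242.826] bottom row 304
bottle_mouth scene [([184.6, 200.0], 0.88), ([394.2, 162.5], 0.84), ([420.1, 300.0], 0.77)]
```

View pics/seat.png

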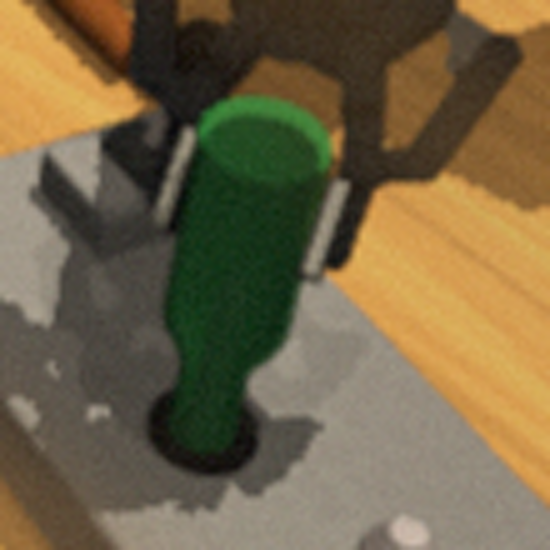

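The mouth is on the black seat (scene 421,303), the bottle is upright, and there is about 5 N of contact. Releasing gently.

Emit:
servo_tool([
  [0,0,0,0,0,0,0],
  [0,0,0,0,0,0,-0.15],
  [0,0,0,0,0,0,-0.3],
  [0,0,0,0,0,0,-0.5],
  [0,0,0,0,0,0,-0.7],
], squeeze=20)

```text
clock: 15.45
position: [0.4963, 0.2242, 0.1596]
ee_rot: [0.331, -0.196, 0.92, 0.071]
contact_force: [-0.5, 0.6, -0.7]
width: 0.0724
gripper_force: 0.0
```

Emit:
servo_tool([
  [0,0,0,0,0,0,-1],
  [0,0,0,0,0,0,-1],
  [0,0,0,0,0,0,-1],
  [0,0,0,0,0,0,-1],
  [0,0,0,0,0,0,-1],
])

```text
clock: 15.95
position: [0.4965, 0.2243, 0.16]
ee_rot: [0.332, -0.196, 0.92, 0.071]
contact_force: [-0.7, 0.1, -0.1]
width: 0.0855
gripper_force: 0.0
```

```bash
python3 ax.py | sed -n 3,9p
python3 - <<'E'
from p import *
s=manip.get_state(); print(s["position"],s["contact_force"],s["width"],s["qpos"])
E
```

```text
sil box [428.1, 272.0, 29.5, 74.7] 0.62 line slope dx/dy -0.22907546 pred -0.21742926690654538 vert -0.2255368611017943
x at mouth row: fit 419.86717676907875 pred [419.778 300.952] base pred [432.382 242.983] bottom row 304
bottle_mouth scene [([184.6, 201.5], 0.93), ([398.1, 159.2], 0.87), ([418.8, 302.6], 0.71)]
bottle_mouth top [([323.1, 366.3], 0.79), ([388.3, 155.6], 0.73), ([160.4, 239.3], 0.68)]
peg_tip scene [([426.2, 268.2], 0.77)]
peg_tip top [([155.4, 239.9], 0.75)]
peg_seat scene [([422.6, 298.2], 0.57)]
[0.496 0.224 0.16 ] [-0.264  0.038  0.52 ] 0.08536888085191288 [ 0.205  0.067  2.252  0.777  0.197 -2.504]
```

Emit:
servo_tool([
  [-0.4,0,-1,0,0,0,-1],
  [-0.6,0,-1.8,0,0,0,-1],
  [-0.8,0,-2.2,0,0,0,-1],
  [-0.9,0,-2.4,0,0,0,-1],
  [-0.9,0,-2.4,0,0,0,-1],
])

```text
clock: 16.95
position: [0.4641, 0.2096, 0.259]
ee_rot: [0.331, -0.196, 0.92, 0.071]
contact_force: [0.4, -0.3, 0.7]
width: 0.0855
gripper_force: 0.0
```

```bash
python3 ax.py | sed -n 5,5p
python3 - <<'E'
from p import *
s=manip.get_state(); print(s["position"],s["contact_force"],s["width"],s["qpos"])
print([ (d["at"],d["p"]) for c in("scene","top") for d in finder.tip_of("switch_tip",c)])
for dy in(0,):
  for P in([.395,.122,.125],[.387,.1215,.125],[.445,.109,.125]): print(P,proj("scene",P),proj("top",P))
E
python3 p.py .30 .14 .20 -20 170
```

```text
bottle_mouth scene [([418.8, 300.6], 0.69), ([393.6, 159.1], 0.66), ([183.6, 201.7], 0.6), ([277.5, 209.1], 0.25)]
[0.464 0.21  0.257] [ 0.032  0.075 -0.162] 0.08551386060246642 [ 0.178 -0.135  2.131  0.333  0.493 -2.054]
[([419.5, 226.5], 0.64), ([196.0, 274.0], 0.57)]
[0.395, 0.122, 0.125] [420.834 225.963] [197.468 275.441]
[0.387, 0.1215, 0.125] [423.364 224.373] [197.693 278.703]
[0.445, 0.109, 0.125] [398.752 231.934] [202.556 254.994]
t 17.55 p [0.465 0.21  0.258] q [ 0.178 -0.135  2.131  0.333  0.493 -2.054] dist 0.18785430920030116 ang 39.15891958809106 rows 5
[3.49, 0.07, -1.39, 3.42, 3.8, 5.93]
[3.56, -0.38, -1.15, 3.42, 3.8, 5.93]
[3.56, -0.81, -0.88, 3.42, 3.8, 5.93]
[3.51, -1.22, -0.58, 3.42, 3.8, 5.93]
[3.39, -1.6, -0.27, 3.42, 3.8, 5.93]
```

```bash
python3 p.py .345 .134 .24 -10 168 10
```

```text
t 17.55 p [0.465 0.21  0.258] q [ 0.178 -0.135  2.131  0.333  0.493 -2.054] dist 0.1427328163754857 ang 46.336772959521866 rows 10
[1.19, -0.21, -0.76, 1.54, 2.86, 3.31]
[1.21, -0.29, -0.69, 1.54, 2.86, 3.31]
[1.23, -0.38, -0.62, 1.54, 2.86, 3.31]
[1.23, -0.47, -0.55, 1.54, 2.86, 3.31]
[1.23, -0.55, -0.47, 1.54, 2.86, 3.31]
[1.21, -0.64, -0.4, 1.54, 2.86, 3.31]
[1.19, -0.72, -0.32, 1.54, 2.86, 3.31]
[1.16, -0.79, -0.24, 1.54, 2.86, 3.31]
[1.13, -0.86, -0.16, 1.54, 2.86, 3.31]
[1.08, -0.93, -0.08, 1.54, 2.86, 3.31]
```

Emit:
servo_tool([
  [1.2,-0.2,-0.8,1.5,2.9,3.3,-1],
  [1.2,-0.3,-0.7,1.5,2.9,3.3,-1],
  [1.2,-0.4,-0.6,1.5,2.9,3.3,-1],
  [1.2,-0.5,-0.5,1.5,2.9,3.3,-1],
  [1.2,-0.6,-0.5,1.5,2.9,3.3,-1],
])

```text
clock: 18.05
position: [0.4053, 0.1709, 0.2498]
ee_rot: [0.211, -0.047, 0.976, 0.033]
contact_force: [0.8, 0.1, 0.2]
width: 0.0853
gripper_force: 0.0
```

Emit:
servo_tool([
  [1.2,-0.6,-0.4,1.5,2.9,3.3,1],
  [1.2,-0.7,-0.3,1.5,2.9,3.3,1],
  [1.2,-0.8,-0.2,1.5,2.9,3.3,1],
  [1.1,-0.9,-0.2,1.5,2.9,3.3,1],
  [1.1,-0.9,-0.1,1.5,2.9,3.3,1],
])

```text
clock: 18.55
position: [0.3456, 0.1333, 0.2413]
ee_rot: [0.082, 0.103, 0.991, -0.007]
contact_force: [-0.0, 0.1, 0.2]
width: 0.0123
gripper_force: 0.0
```

```bash
python3 p.py .345 .1345 .115 -10 168 5;python3 - <<'E'
from h import *
for c in("scene","top"):
    optics.get_image(c); print([(d["at"],d["p"]) for d in finder.tip_of("switch_tip",c)])
E
```

```text
t 18.55 p [0.346 0.133 0.241] q [ 0.247 -0.121  1.958 -0.076  1.156 -1.09 ] dist 0.12629970265788606 ang 0.5628534614124666 rows 5
[0.43, 0.01, 2.49, 0.04, -0.1, 0.02]
[0.44, 0.02, 2.49, 0.04, -0.1, 0.02]
[0.44, 0.02, 2.49, 0.04, -0.1, 0.02]
[0.45, 0.02, 2.49, 0.04, -0.1, 0.02]
[0.45, 0.02, 2.49, 0.04, -0.1, 0.02]
[([421.5, 228.3], 0.49), ([426.6, 269.8], 0.3)]
[([195.1, 272.8], 0.53)]
```

Emit:
servo_tool([
  [0.4,0,2.5,0,0,0,1],
  [0.4,0,2.5,0,0,0,1],
  [0.4,0,2.5,0,0,0,1],
  [0.4,0,2.5,0,0,0,1],
  [0.4,0,2.5,0,0,0,1],
])

```text
clock: 19.25
position: [0.3474, 0.1339, 0.1141]
ee_rot: [0.084, 0.102, 0.991, -0.006]
contact_force: [1.1, 0.5, -0.1]
width: 0.0001
gripper_force: 0.0
```

```bash
python3 p.py .429 .116 .113 -10 168 8
```

```text
t 19.25 p [0.347 0.134 0.114] q [ 0.247  0.022  2.191 -0.099  0.776 -1.053] dist 0.0835107225152832 ang 0.5109461452520486 rows 8
[-1.03, -0.01, 0.19, 0.04, -0.04, 0.03]
[-1.03, -0.01, 0.19, 0.04, -0.04, 0.03]
[-1.03, -0.01, 0.19, 0.04, -0.04, 0.03]
[-1.03, -0.01, 0.19, 0.04, -0.04, 0.03]
[-1.03, -0.01, 0.19, 0.04, -0.04, 0.03]
[-1.03, -0.01, 0.19, 0.04, -0.04, 0.03]
[-1.03, -0.01, 0.19, 0.04, -0.04, 0.03]
[-1.03, -0.01, 0.19, 0.04, -0.04, 0.03]
```

Emit:
servo_tool([
  [-1,0,0.2,0,0,0,1],
  [-1,0,0.2,0,0,0,1],
  [-1,0,0.2,0,0,0,1],
  [-1,0,0.2,0,0,0,1],
  [-1,0,0.2,0,0,0,1],
])

```text
clock: 19.75
position: [0.3985, 0.123, 0.1141]
ee_rot: [0.084, 0.102, 0.991, -0.007]
contact_force: [-1.1, -0.5, 0.4]
width: -0.0001
gripper_force: 0.7
```

Run:
```python
from h import *
for c in("scene","top"):
    optics.get_image(c); print([(d["at"],d["p"]) for d in finder.tip_of("switch_tip",c)])
s=manip.get_state();print(s["position"],s["contact_force"])
```

```text
[([408.3, 225.8], 0.68), ([422.8, 297.0], 0.21)]
[([196.3, 265.6], 0.58)]
[0.39764967 0.12303289 0.11358039] [ 0.40730189 -0.51207347 -0.73705407]
```

The lever is moving with the fingers. Continuing the push.

Emit:
servo_tool([
  [-1,0,0.2,0,0,0,1],
  [-1,0,0.2,0,0,0,1],
  [-0.8,0,0.1,0,0,0,1],
  [-0.4,0,0.1,0,0,0,1],
  [0,0,0,0,0,0,1],
])

```text
clock: 20.45
position: [0.4208, 0.1178, 0.1115]
ee_rot: [0.074, 0.104, 0.992, -0.006]
contact_force: [-22.8, 9.0, 22.9]
width: 0.0
gripper_force: 15.9
```

```bash
cat > sw.py <<'E'
from h import *
for c in("scene","top"):
    optics.get_image(c); print([(d["at"],d["p"]) for d in finder.tip_of("switch_tip",c)])
s=manip.get_state();print(s["clock"],s["position"],s["contact_force"])
H=np.array([.4235,.1175,.072]);u=np.array([.978,-.208,0])
for a in(0,.7,.85,1): P=H+.06*(np.sin(a-.5)*u+np.cos(a-.5)*np.array([0,0,1])); print(a,P,proj("scene",P),proj("top",P))
E
python3 sw.py
```

```text
[([400.8, 232.5], 0.47)]
[([200.4, 252.7], 0.64)]
20.65 [0.42078907 0.11782345 0.11156084] [-21.63234738   8.89006536  21.4220814 ]
0 [0.39536731 0.12348323 0.12465495] [421.22732758 226.53581288] [196.89051661 275.30260902]
0.7 [0.43515792 0.11502061 0.13080399] [404.77374003 229.45801022] [199.79044718 259.00309444]
0.85 [0.44362124 0.11322064 0.12836236] [400.96630136 231.51002428] [200.64768564 255.56318918]
1 [0.45163269 0.11151677 0.12465495] [397.26862759 233.98189495] [201.54289552 252.33851412]
```

Emit:
servo_tool([
  [0.5,0,-0.3,0,0,0,1],
  [0.6,0,-0.3,0,0,0,1],
  [2,0,-0.5,0,0,0,1],
  [2.5,0,-0.5,0,0,0,1],
  [2.5,0,-0.5,0,0,0,1],
])

```text
clock: 21.15
position: [0.3462, 0.1335, 0.12]
ee_rot: [0.084, 0.103, 0.991, -0.007]
contact_force: [-0.4, 0.5, -0.4]
width: -0.0001
gripper_force: 0.0
```

```bash
python3 sw.py|head -3; python3 sw.py|head -2; python3 ax.py | sed -n 3,12p
python3 - <<'E'
from h import *
im=optics.get_image('scene');t=optics.get_image('top')
cv2.imwrite('pics/end.png',np.hstack([cv2.resize(im[205:315,370:480],(400,400),interpolation=2),cv2.resize(t[200:300,120:220],(400,400),interpolation=2)])[:,:,::-1])
E
```

```text
[]
[([200.4, 252.7], 0.51)]
21.35 [0.34740827 0.13376891 0.12039888] [0.89339431 0.98530286 1.11241315]
[([398.0, 233.5], 0.58)]
[([198.3, 256.9], 0.53)]
sil box [428.9, 269.6, 36.8, 78.1] 0.82 line slope dx/dy -0.21807621 pred 0.49875056687937536 vert -0.26458134956692303
x at mouth row: fit 432.0406466724469 pred [455.158 246.813] base pred [436.63  209.663] bottom row 304
bottle_mouth scene [([397.7, 160.7], 0.94), ([419.2, 301.4], 0.82), ([183.4, 198.4], 0.82), ([426.2, 272.9], 0.21)]
bottle_mouth top [([321.4, 366.3], 0.9), ([159.9, 240.5], 0.71), ([388.2, 156.9], 0.67)]
peg_tip scene [([430.6, 271.1], 0.8)]
peg_tip top [([156.7, 238.5], 0.58)]
peg_seat scene [([420.7, 296.5], 0.68)]
peg_seat top []
peg pred [array([420.133, 299.485]), array([426.839, 269.756]), array([163.236, 239.389]), array([155.879, 237.712])]
top base pred [191.766 288.054] box [151.5, 237.3, 29.0, 20.4] 0.97
```

View pics/end.png

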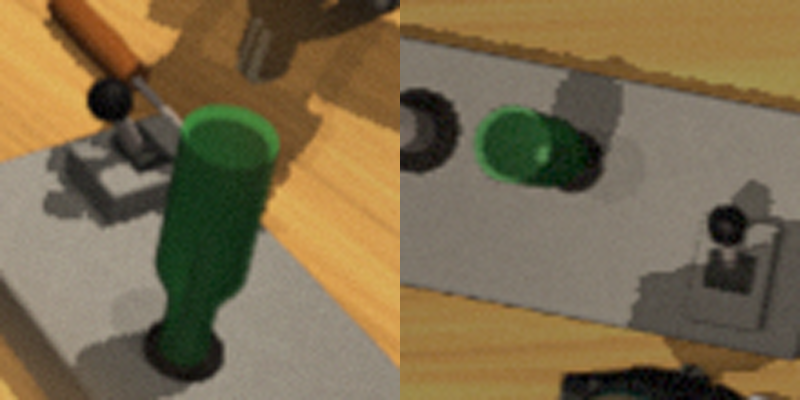

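The bottle is standing on its seat, and the ball (scene 400,232; top 202,256) has gone over. I need to measure how far from the ball centroid.

Run:
```python
from h import *
from scipy.optimize import least_squares
np.set_printoptions(precision=3,suppress=True)
def blob(im,u,v):
    g=im[v-14:v+14,u-14:u+14].max(2).astype(np.uint8); g=cv2.resize(g,None,fx=4,fy=4,interpolation=cv2.INTER_CUBIC)
    m=cv2.morphologyEx((cv2.GaussianBlur(g,(0,0),2)<55).astype(np.uint8),cv2.MORPH_OPEN,cv2.getStructuringElement(2,(29,29)))
    n,l,s,c=cv2.connectedComponentsWithStats(m); k=1+min(range(n-1),key=lambda i:np.hypot(*(c[i+1]-56)))
    return (c[k]+.5)/4-.5+[u-14,v-14],s[k,2:]/4
o={c:cv2.imread(f"pics/{c}0.png") for c in("scene","top")}
n={c:optics.get_image(c) for c in o}
P=[(c,*blob(o[c],*p),0) for c,p in(("scene",(419,226)),("top",(196,273)))]+[(c,*blob(n[c],*p),1) for c,p in(("scene",(400,232)),("top",(202,256)))]
for q in P: print(q)
def res(x):
    u=np.array([np.cos(x[4]),np.sin(x[4]),0]); r=[]
    for c,p,_,k in P:
        a=-.5+(x[3] if k else 0); r+=list(proj(c,x[:3]+.06*(np.sin(a)*u+np.cos(a)*np.array([0,0,1])))-p)
    return np.r_[r,(x[2]-.072)/.001,(x[4]+.21)/.03]
s=least_squares(res,[.4235,.1175,.072,.9,-.21]); print(s.x,s.fun, np.sqrt(np.diag(np.linalg.inv(s.jac.T@s.jac))))
```

```text
('scene', array([418.801, 225.798]), array([  9.25,   8.5 , 235.  ]), 0)
('top', array([197.556, 274.275]), array([  9.75,  10.5 , 308.75]), 0)
('scene', array([400.168, 231.883]), array([ 11.75,  12.75, 457.25]), 1)
('top', array([201.595, 255.965]), array([  9.25,   9.75, 283.75]), 1)
[ 0.426  0.115  0.072  0.813 -0.203] [ 0.586  0.585  0.419 -0.013 -0.042 -0.98  -0.207 -0.634 -0.183  0.243] [0.002 0.001 0.001 0.038 0.026]
```

I estimate about 0.81 rad, which may be short of the limit. I push again higher up, on the ball only, and watch whether it goes further.

```bash
python3 - <<'E'
from h import *
print(tri((418.8,225.8),(197.6,274.3)),tri((400.2,231.9),(201.6,256)),tri((419.5,226),(196,273)))
E
python3 p.py .403 .1205 .128 0 168 5; python3 p.py .433 .1135 .128 0 168 3
```

```text
(array([0.39843975, 0.1207276 , 0.12621899]), np.float64(0.001921484616181807)) (array([0.44274671, 0.11112754, 0.12541764]), np.float64(0.0005446224278531012)) (array([0.40151346, 0.12434358, 0.12965969]), np.float64(0.0012455969901940928))
t 22.25 p [0.347 0.134 0.12 ] q [ 0.247  0.014  2.181 -0.097  0.797 -1.055] dist 0.05780118348462939 ang 9.602107407242794 rows 5
[-1.16, -0.03, 0.03, 0.05, 1.92, 0.04]
[-1.16, -0.03, -0.01, 0.05, 1.92, 0.04]
[-1.15, -0.03, -0.05, 0.05, 1.92, 0.04]
[-1.15, -0.02, -0.08, 0.05, 1.92, 0.04]
[-1.15, -0.02, -0.12, 0.05, 1.92, 0.04]
t 22.25 p [0.347 0.134 0.12 ] q [ 0.247  0.014  2.181 -0.097  0.797 -1.055] dist 0.088410960939407 ang 9.602107407242794 rows 3
[-2.94, -0.07, 0.22, 0.08, 3.2, 0.07]
[-2.95, -0.07, 0.06, 0.08, 3.2, 0.07]
[-2.94, -0.06, -0.1, 0.08, 3.2, 0.07]
```

Emit:
servo_tool([
  [-1.2,0,0,0,1.9,0,1],
  [-1.2,0,0,0,1.9,0,1],
  [-1.2,0,0,0,1.9,0,1],
  [-1.2,0,-0.1,0,1.9,0,1],
  [-1.2,0,-0.1,0,1.9,0,1],
])

```text
clock: 22.75
position: [0.4061, 0.1212, 0.1281]
ee_rot: [0.001, 0.102, 0.995, 0.002]
contact_force: [-0.4, -0.7, 0.9]
width: 0.0002
gripper_force: 0.0
```

Emit:
servo_tool([
  [-0.5,0,0,0,0,0,1],
  [-0.4,0,0,0,0,0,1],
  [-0.3,0,0,0,0,0,1],
  [-0.2,0,0,0,0,0,1],
  [0,0,0,0,0,0,1],
])

```text
clock: 23.25
position: [0.4188, 0.1186, 0.128]
ee_rot: [0.001, 0.102, 0.995, 0.002]
contact_force: [-0.0, -0.2, -0.6]
width: 0.0003
gripper_force: 0.0
```

```bash
python3 sw.py|head -3
```

```text
[([419.0, 301.2], 0.61), ([426.8, 271.1], 0.47)]
[([200.1, 254.8], 0.59)]
23.45 [0.41881409 0.11856078 0.128045  ] [-0.26529739 -0.43167892  0.89040604]
```

Emit:
servo_tool([
  [-0.3,0,0,0,0,0,1],
  [-0.3,0,0,0,0,0,1],
  [-0.2,0,0,0,0,0,1],
  [0,0,0,0,0,0,1],
  [0,0,0,0,0,0,1],
])

```text
clock: 23.95
position: [0.4214, 0.1175, 0.1272]
ee_rot: [-0.005, 0.103, 0.995, 0.002]
contact_force: [-9.7, 1.7, 5.5]
width: -0.0003
gripper_force: 5.3
```

The lever stops firmly at the same place as before, and it needs only about 1 N to move, so this is its end stop. Backing off.

Emit:
servo_tool([
  [1,0,0,0,0,0,1],
  [2.5,0,0,0,0,0,1],
  [3,0,-1,0,0,0,1],
  [2,0,-2,0,0,0,1],
  [0.5,0,-1,0,0,0,1],
])

```text
clock: 24.45
position: [0.3375, 0.1353, 0.1688]
ee_rot: [0.002, 0.102, 0.995, 0.002]
contact_force: [-0.2, -0.1, 0.1]
width: 0.0001
gripper_force: 0.0
```

Emit:
servo_tool([
  [0,0,0,0,0,0,1],
  [0,0,0,0,0,0,1],
  [0,0,0,0,0,0,1],
  [0,0,0,0,0,0,1],
  [0,0,0,0,0,0,1],
])

```text
clock: 24.95
position: [0.3391, 0.1349, 0.1673]
ee_rot: [0.0, 0.103, 0.995, 0.002]
contact_force: [-0.1, 0.1, 1.0]
width: 0.0001
gripper_force: 0.0
```

```bash
python3 sw.py | head -3; python3 ax.py | grep -E "bottle_mouth|sil"; python3 -c "
from h import *
s=manip.get_state();print(s['contact_force'],np.abs(s['qd']).max()); print(manip.sign_off())"
```

```text
[([400.5, 233.0], 0.73)]
[([202.1, 255.7], 0.45)]
25.15 [0.33894065 0.13502221 0.16767369] [-0.33003434 -0.22762022  0.00388184]
sil box [428.5, 271.2, 34.3, 70.7] 0.97 line slope dx/dy -0.22381142 pred 0.8507092420669548 vert -0.2773137511274691
bottle_mouth scene [([185.2, 198.8], 0.67), ([421.6, 301.1], 0.6), ([395.0, 161.8], 0.55)]
bottle_mouth top [([387.6, 157.6], 0.88), ([162.1, 239.2], 0.7), ([322.6, 365.5], 0.57)]
[-0.5112893   0.43934862 -0.54989889] 0.0028512968830051353
the job is handed in; nothing more can be done
None
```

The job is handed in with no verdict shown: the green bottle stands neck-down on the slim peg, released, and the lever is against what I took for its on stop; the camera put it anywhere from about 0.81 to 0.97 rad against the 0.85 needed.

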